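# Fit the missing shelf bracket to the sample rack

## Robot

A 6-joint arm with a two-finger parallel gripper is mounted at the origin on the work surface. World frame = base frame: x ahead of the robot, y to its left, z up, the work surface at z = 0. Lengths are in mm, angles in rad, forces in N, time in s.
With the tool pointing down it reaches from about 300 to 775 mm from the base axis. Payload 14.6 kg.
Tool frame: the origin (TCP) lies at the very end of the fingers, on their centre line; the grasp point (between the pads) lies 19 mm behind it; z points along the fingers, y is the line along which they close (so a half turn about z gives the same grasp; the last joint's range is limited). The gripper opens to 94 mm and grips with 3 to 60 N. Pads are 16 mm wide; open, the fingers measure 119 mm over their backs; the gripper's body (75 mm by 177 mm) begins 78 mm behind the grasp point.
Start: joints at [-1.408, 0.3, 1.521, -0, 1.321, -0.067], TCP at [125.274, -535.533, 205.446] pointing down, gripper open.
Joint ranges: [-3.03, 3.03], [-0.79, 2.21], [0.23, 2.52], [-1.04, 4.18], [0, 3.07], [-2.55, 2.55]. Speed limits (rad/s): [2.22, 2.22, 2.57, 3.14, 3.14, 3.14].

## Interface

Orientations are given as [roll, pitch, yaw] about the fixed x, y, z axes, in that order (R = Rz(yaw) Ry(pitch) Rx(roll)).
In Python, from cell import manip gives the robot as it stands.
- The arm moves only by the tool servo_tool, never from a script. Its argument "motion" is a list that holds one entry, the list of rows, each a list of 7 numbers: the shift along the world's x, y, z as a fraction of full scale, then the turn, a rotation vector about the world's x, y, z as a fraction of full scale, then the closure, from 0 (fully open) to 1 (shut). In form: [[[x, y, z, rx, ry, rz, gripper], ...]]. A call has 1 to 10 rows; each row is the pose to reach, as a shift and turn from the pose commanded when the call began, turning the shorter way round; what a row does not reach only later rows make up. Full scale, the value 1, is 0.5 m for a shift and pi rad for a turn. A row lasts 1/10 s, in which the tool goes at most 50 mm and 8.59 degrees, less where a joint would pass 70% of its speed; a pose out of reach is approached as far as the arm can. A call with a number of a shift or a turn outside -1 to 1 is refused whole. A call with a gripper value outside its range is refused whole. The fingers move at their own pace and stop on an object; "newtons" is the grip in N (left out, the last holds). Time passes only in rows, so rows that repeat a pose let the fingers close. It gives the time, the measured TCP pose, the force, the opening and the grip force at its end, in the units of the state.
- manip.read_state(): the state, without advancing time (a new reading comes with each control period).
- manip.camera(name): name is "side" or "top" or "wrist"; returns a dict with "frame" (420x560x3 uint8, red, green, blue), "range_z" (420x560 float32, mm along the optical axis (not along the pixel's ray), 0 where there is no reading), "vfov" (degrees; the focal length in pixels is half the picture's height over the tangent of half this angle, whatever the lens; pixels are square), "cx", "cy" (the principal point, pixels), "cam_to_world" (4x4, takes a point from camera to world coordinates). Camera axes: x right, y down, z forward; pixel columns grow to the right and rows downward; lengths in mm; the calibration is good to about 2 mm. A picture is of the moment at which its call begins.
- manip.sign_off(): hands the job in; it is judged then, once.
The state is a dict: "clock": time; "joints": joint angles; "qd": joint speeds; "effort": joint torques, N m; "eef_pos": TCP position; "eef_rot": TCP orientation; "wrist_force": force on the tool from outside, world axes, zero at the start; "moment": the same for the moment, N m; "finger_gap": finger opening in mm; "finger_force": force on a finger pad.
Only numpy, scipy, OpenCV 4.12 (cv2) and the standard library are available. Lean on these libraries where they do the work, as an engineer would, in place of code of your own. Each camera call takes 0.05 s, during which the arm holds its last target. There are 200 camera calls.

## Task

The bench rack is missing one of its two shelf brackets. Take the loose white bracket from the bench and fit it to the bare upright, level with the bracket already on the other upright: feel its claws lightly into the slots without ramming them, then press it down fully home until its orange latch snaps out and locks, and let go. Do not force it, and leave the tube racks, the scanner and the loose shelf where they are.

Things in the scene. Friction and masses are not known exactly. Their poses are not given: they have to be found in the camera images.
- bracket: loose white steel shelf bracket, 0.3-0.5 kg (sizes in mm): U-section arm 150 long, 24 wide, 84 high at the heel, standing on its flat heel end. Origin: bottom of the heel face, mid-width. +x points out of the heel the way the claws reach, the arm runs to x = -150, z up. Its two upright side plates are full height from x = -85 to 0, then taper to the tip; balance point about x = -60.
- bracket_claw (a point): on the loose bracket: heel face, mid-width, level with the underside of the upper claws' necks, 55 above the bracket's underside. Four steel claws, two a side plate, 4 thick, 10 either side of the middle: necks 10 high, undersides at this height and 38 lower, reaching 11 out of the heel, each with a hook hanging 9 below its neck (so 19 high in all) behind a 4 throat.
- bracket_press (a point): on the loose bracket: top face, mid-width, 12 from the heel face, 84 mm above the underside; a flat free place, 25 long and 24 wide, to press on. Just behind it (30 to 42 from the heel) the latch's orange thumb tab stands 6.5 mm proud. A push of 25 N is ample; far more bends the claws.
- latch (a joint): the bracket's sprung orange latch, m: 0 = out, grows as it is pushed in (max 0.009). Its tongues stand 7 mm out of the heel, 12 to 20 mm above point bracket_claw. With the heel against the upright they are pushed in 0.007 (6 N at first, then 13 N) and drag: going down takes some 2 to 10 N of push (up to 20 N if let go). In the last 2 mm down they snap out into the slots: near 0, locked.
- rack: fixed bench-top rack (sizes in mm): two grey slotted uprights, 44 wide, 290 high, on a base with a tube rack. Origin on the bench midway between them, below their front faces (plane x = 0; brackets reach out to -x, the front); z up. The upright at y = +90 carries a bracket, fitted and locked; the one at y = -90 is bare. Feel for its slots with less than 30 N.
- bare_slot (a point): front face of the bare upright, mid-width, 207 above the bench: where bracket_claw comes to lie, with the bracket's x along the rack's x, if the rack's levelling feet are screwed in. They are turned out by anything from 0 to 18, not measured, which lifts uprights, slots and the fitted bracket by that much above this point. The claws enter with the bracket 9 to 12 above its seat.
- bare_foot (a point): on the bench below the bare upright's front face. Its front web, 3 thick, has two columns of slots, 10 either side of the middle, 7 wide, 22 high: lower edges 55 above the bench and every 38 up to 245 (plus the feet's lift). The upper claws belong in the fifth from below (207), the lower claws in the fourth (169).
- red_rack: red rack 200 x 126 mm, 94 high, full of blue-capped tubes, on the bench; origin under its middle. Leave alone.
- orange_rack: orange rack 178 x 104 mm, 94 high, half full of blue-capped tubes, on the bench; origin under its middle. Leave alone.
- scanner: black hand-held barcode scanner lying on the bench, 185 x 55 mm, 34 high; origin underneath. Leave alone.
- shelf: the white steel shelf, 225 x 130 mm, 16 high, lying on the bench until both brackets are up; origin under its middle. Leave alone.
Mind the look-alikes: they are no part of the job. Leave any green or turquoise look-alike of the bracket alone.

How it is judged (in metres and radians):
On the way:
1. the claws are in the slots: the bracket's heel lies against the bare upright at the right level, its latch pushed back by the upright (x of bracket in the frame of rack between -0.004 and 0.004 m and y of bracket in the frame of rack between -0.095 and -0.085 m and z of bracket in the frame of rack between 0.15 and 0.187 m and value of joint latch above 0.003 m), for 0.1 s.
At the end, for the whole second after the job is handed in: The loose bracket hangs released and still on the bare upright, level with the fitted one (heel within 4 mm of the front face, within 5 mm of the upright's middle, upright within 0.045 rad, square within 0.08 rad), fully down with its latch out (below 0.0015) (x of bracket in the frame of rack between -0.004 and 0.004 m and y of bracket in the frame of rack between -0.095 and -0.085 m and z of bracket in the frame of rack between 0.147 and 0.174 m and value of joint latch below 0.0015 m and angle between bracket's own z axis and vertical below 0.045 rad and angle between the x axis of bracket and the x axis of rack, either way round below 0.08 rad and linear speed of bracket below 0.01 m/s); the robot touches nothing.
It fails at once if the claws are rammed on the upright: while they are not yet in the slots, the bracket pushes on the rack with more than 30 N (contact force between bracket and rack above 30 N and x of bracket in the frame of rack below -0.006 m).
It fails at once if the bracket or rack is forced: held or pressed by the fingers, the bracket's contacts with the rack add up to more than 120 N, or the fingers push the rack with more than 30 N ((contact force between bracket and rack above 120 N and contact force between the fingers and bracket above 3 N) or contact force between the fingers and rack above 30 N).
It fails at once if a tube rack, the scanner or the loose shelf is moved more than 15 mm (distance of any of red_rack, orange_rack, scanner, shelf from where it was at the start of the episode above 0.015 m).
It also fails if it takes over 72 s, if anything falls off the work surface, if the arm or the gripper's body presses on something with over 40 N, if the wrist force passes 120 N, or if a joint passes its speed limit or range.

## Working session

There is one attempt and no reset: what is moved stays moved. The work goes in short steps, Python scripts to look and compute and a tool call to move; the robot and the scene stay as the last step left them, time stands still between calls to the robot, and variables do not carry over. Pictures are saved under pics/ and viewed, at most 10 in all, crops included, and the job is handed in when it is done.

Besides the shell and the picture viewer there is one more tool, called after "Call:" as name(argument=value, ...) on one line, values as JSON. servo_tool: Moves the arm, as the interface text tells. Its arguments: {"type":"object","properties":{"motion":{"type":"array"},"newtons":{"type":"number"}},"required":["motion"]}

```bash
mkdir -p pics
cat > h.py <<'E'
import numpy as np, cv2
from cell import manip
def cam(n):
    c=manip.camera(n); f=c["frame"]; H=f.shape[0]
    c["f"]=H/2/np.tan(np.radians(c["vfov"])/2)
    z=c["range_z"]; v,u=np.mgrid[:z.shape[0],:z.shape[1]]
    P=np.stack([(u-c["cx"])/c["f"]*z,(v-c["cy"])/c["f"]*z,z,np.ones_like(z)],-1)
    T=np.array(c["cam_to_world"]); c["P"]=(P@T.T)[...,:3]; c["P"][z<=0]=np.nan
    return c
def save(n,c,crop=None,s=1):
    f=c["frame"]
    if crop: u0,v0,u1,v1=crop; f=f[v0:v1,u0:u1]
    cv2.imwrite(f"pics/{n}.png",cv2.resize(f,None,fx=s,fy=s)[:,:,::-1])
E
python3 - <<'E'
from h import *
for n in("top","side"):
    c=cam(n); save(n+"0",c); print(n,c["f"],c["cx"],c["cy"],np.round(c["cam_to_world"],3).tolist(),(c["range_z"]>0).mean())
    np.savez("pics/"+n+"0.npz",P=c["P"],frame=c["frame"])
s=manip.read_state(); print(s)
E
```

```text
top 492.87199490273713 277.5517507043528 207.9017940493883 [[0.014, -0.991, 0.134, 360.817], [-1.0, -0.014, 0.001, -35.592], [0.001, -0.134, -0.991, 1652.815], [0.0, 0.0, 0.0, 1.0]] 0.9959906462585034
side 502.39619705485967 283.68612042164995 206.94021690911632 [[-0.983, -0.081, 0.162, 290.303], [-0.18, 0.549, -0.816, 1409.557], [-0.022, -0.832, -0.555, 1121.724], [0.0, 0.0, 0.0, 1.0]] 0.9575425170068027
{'clock': 0.1, 'joints': array([-1.40759818e+00,  3.00447163e-01,  1.52150824e+00, -3.00795633e-05,
        1.32069189e+00, -6.66035981e-02]), 'qd': array([-7.51929738e-04, -3.92597356e-04, -2.46323358e-03,  1.84631085e-04,
       -2.01652425e-05, -1.42567565e-05]), 'effort': array([ 1.38827159e-03, -5.32641864e+01, -3.53285336e+01,  7.09580909e-02,
        2.34950980e-02, -5.44933255e-05]), 'eef_pos': array([ 125.23145334, -535.31635817,  204.93027112]), 'eef_rot': array([-3.14053841e+00, -4.11195915e-05,  2.29809180e-01]), 'wrist_force': array([ 0.36079508, -0.31558811, -0.24684015]), 'moment': array([-0.01035856, -0.02820856, -0.03000317]), 'finger_force': 0.0, 'finger_gap': 93.7564093497501}
```

View pics/top0.png

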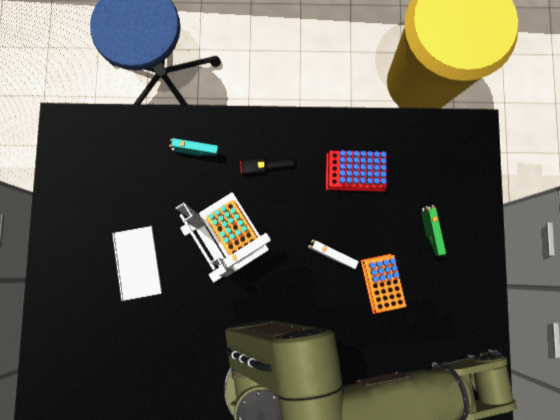

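View pics/side0.png

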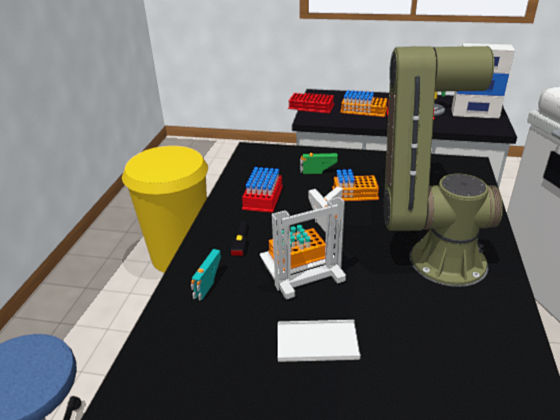

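Run:
```python
from h import *
a=np.load("pics/top0.npz");b=np.load("pics/side0.npz")
A=cv2.resize(a["frame"][180:300,165:375],None,fx=3.8,fy=3.8,interpolation=cv2.INTER_CUBIC)[:, :800]
cv2.imwrite("pics/topc.png",A[:600,:,::-1])
B=cv2.resize(b["frame"][170:310,235:375],None,fx=4.2,fy=4.2,interpolation=cv2.INTER_CUBIC)
cv2.imwrite("pics/sidec.png",B[:,:,::-1])
# loose bracket cluster in top
P=a["P"]; f=a["frame"].astype(int)
sub=np.zeros(f.shape[:2],bool); sub[235:275,303:361]=1
m=sub&(P[...,2]>15)
print("loose",m.sum(),np.nanpercentile(P[m],[0,50,95,100],axis=0).round(1).tolist())
r=cv2.minAreaRect((P[m][:,:2]).astype(np.float32)); print(r)
org=m&(f[...,0]>200)&(f[...,2]<100)&(f[...,1]<190)
print("orange",P[org].round(0).tolist())
t=m&(P[...,2]>75); print(t.sum(),cv2.minAreaRect(P[t][:,:2].astype(np.float32)))
# rack
sub[:]=0; sub[185:290,170:275]=1
for lo,hi in((280,330),(250,280),(200,250),(100,200)):
    k=sub&(P[...,2]>lo)&(P[...,2]<hi); 
    if k.sum()>3: print(lo,k.sum(),cv2.minAreaRect(P[k][:,:2].astype(np.float32)),np.percentile(P[k][:,2],[5,50,95]))
```

```text
loose 442 [[388.6, -289.1, 15.1], [429.0, -213.3, 83.3], [463.0, -150.6, 89.7], [476.2, -136.8, 98.3]]
((431.6761474609375, -213.68017578125), (161.0192413330078, 24.627920150756836), 64.55886840820312)
orange [[447.0, -186.0, 94.0], [444.0, -187.0, 87.0], [440.0, -183.0, 96.0]]
366 ((430.80718994140625, -216.02481079101562), (156.12631225585938, 24.592905044555664), 64.2882308959961)
280 205 ((457.1060791015625, 178.951416015625), (224.37667846679688, 29.255590438842773), 33.07746124267578) [280.75460101 284.77583237 292.48625044]
250 149 ((456.6561279296875, 178.73483276367188), (223.09454345703125, 29.752626419067383), 33.28387451171875) [253.24955492 270.65043146 279.38735075]
200 583 ((499.21173095703125, 119.23348999023438), (224.16339111328125, 175.6358642578125), 35.456912994384766) [210.84909941 235.84755045 243.26356468]
100 1204 ((492.0502624511719, 129.7081756591797), (223.63333129882812, 154.67921447753906), 35.961875915527344) [100.53649598 123.06628406 179.8709907 ]
```

View pics/topc.png

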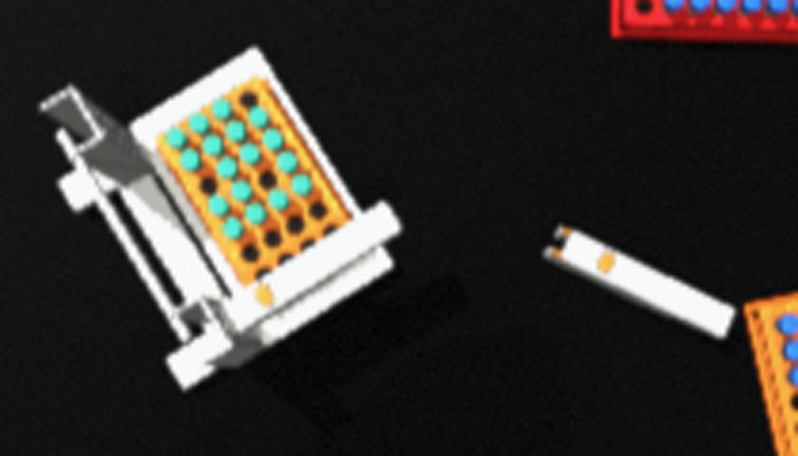

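View pics/sidec.png

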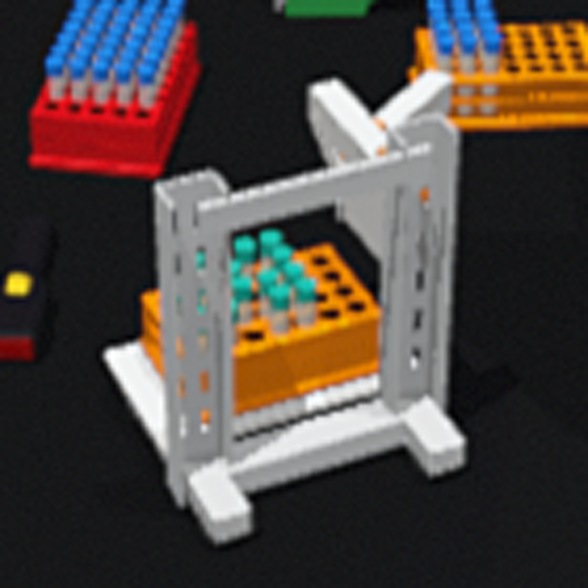

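Candidates in the top view: the loose white bracket (333,253), turquoise (194,147), green (434,230), and the fitted white one on the rack (240,260). The crop shows the loose white one is the target, with its claws at the upper-left end (310,243). The rack's front faces the lower right, and the bare upright is the upper-left one at (187,213). I'll move above the bracket and look with the wrist camera.

Call:
servo_tool(motion=[[[0.1,0.1,0.04,0,0,0.04,0],[0.2,0.2,0.08,0,0,0.08,0],[0.3,0.3,0.1,0,0,0.12,0],[0.4,0.4,0.1,0,0,0.16,0],[0.5,0.5,0.1,0,0,0.2,0],[0.56,0.58,0.1,0,0,0.25,0],[0.6,0.64,0.1,0,0,0.285,0],[0.62,0.66,0.1,0,0,0.285,0],[0.62,0.66,0.1,0,0,0.285,0],[0.62,0.66,0.1,0,0,0.285,0]]])

```text
clock: 1.1
eef_pos: [437.4, -202.1, 255.3]
eef_rot: [-3.141, -0.001, 1.129]
wrist_force: [0.6, -0.2, 0.8]
finger_gap: 94.1
finger_force: 0.0
```

Run:
```python
from h import *
s=manip.read_state(); print(s["eef_pos"],s["eef_rot"],s["clock"])
w=cam("wrist"); save("w1",w); np.savez("pics/w1.npz",P=w["P"],frame=w["frame"]); print(w["f"],np.round(w["cam_to_world"],3).tolist())
P=w["P"];f=w["frame"].astype(int)
m=(P[...,2]>78)&(P[...,2]<88)&(f.min(-1)>150)&(abs(P[...,0]-430)<100)&(abs(P[...,1]+215)<100)
print(m.sum(),cv2.minAreaRect(P[m][:,:2].astype(np.float32)),np.median(P[m][:,2]))
m=(P[...,2]>78)&(P[...,2]<100)&(f[...,0]-f[...,2]>100)&(abs(P[...,0]-430)<70)&(abs(P[...,1]+215)<90)
print(m.sum(),np.median(P[m],axis=0))
```

```text
[ 437.36506922 -202.10580815  255.27108006] [-3.14130304e+00 -6.04042520e-04  1.12938620e+00] 1.1
290.37493204676434 [[0.904, -0.415, -0.102, 466.553], [-0.427, -0.878, -0.216, -140.724], [-0.0, 0.239, -0.971, 433.553], [0.0, 0.0, 0.0, 1.0]]
2171 ((431.2025146484375, -220.97378540039062), (150.2216796875, 23.913955688476562), 64.35262298583984) 83.08330475111234
87 [ 448.33628637 -185.30073106   89.60171216]
```

View pics/w1.png

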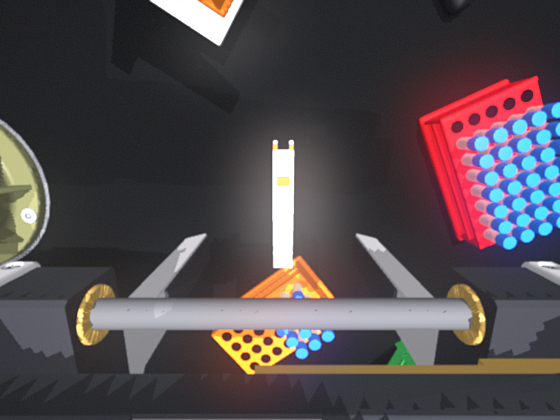

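Call:
servo_tool(motion=[[[0.003,-0.003,-0.08,0,0,0,0],[0.005,-0.004,-0.16,0,0,0,0],[0.005,-0.004,-0.24,0,0,0,0],[0.005,-0.004,-0.32,0,0,0,0],[0.005,-0.004,-0.38,0,0,0,0],[0.005,-0.004,-0.41,0,0,0,0],[0.005,-0.004,-0.42,0,0,0,0],[0.005,-0.004,-0.42,0,0,0,0],[0.005,-0.004,-0.42,0,0,0,0],[0.005,-0.004,-0.42,0,0,0,0]]])

```text
clock: 2.15
eef_pos: [438.1, -208.0, 46.4]
eef_rot: [3.14, 0.0, 1.125]
wrist_force: [-0.3, 0.4, 0.1]
finger_gap: 94.0
finger_force: 0.0
```

Call:
servo_tool(motion=[[[0,0,0,0,0,0,1],[0,0,0,0,0,0,1],[0,0,0,0,0,0,1],[0,0,0,0,0,0,1],[0,0,0,0,0,0,1],[0,0,0,0,0,0,1],[0,0,0,0,0,0,1],[0,0,0,0,0,0,1],[0,0,0,0,0,0,1],[0,0,0,0,0,0,1]]], newtons=40)

```text
clock: 3.15
eef_pos: [437.7, -207.5, 45.4]
eef_rot: [-3.141, 0.0, 1.125]
wrist_force: [-0.1, 1.0, -0.3]
finger_gap: 24.0
finger_force: 40.0
```

Call:
servo_tool(motion=[[[0,0,0.02,0,0,0,1],[0,0,0.08,0,0,0,1],[0,0,0.16,0,0,0,1],[0,0,0.24,0,0,0,1],[0,0,0.32,0,0,0,1],[0.02,0.02,0.36,0,0,0.01,1],[0.06,0.06,0.37,0,0,0.03,1],[0.1,0.12,0.37,0,0,0.06,1],[0.14,0.19,0.37,0,0,0.1,1],[0.18,0.26,0.37,0,0,0.14,1]]])

```text
clock: 4.15
eef_pos: [528.0, -76.2, 230.8]
eef_rot: [-3.141, -0.0, 1.57]
wrist_force: [0.1, -0.6, -4.9]
finger_gap: 23.8
finger_force: 40.0
```

Call:
servo_tool(motion=[[[0.04,0.07,0,0,0,0.04,1],[0.08,0.14,0,0,0,0.08,1],[0.12,0.2,0,0,0,0.12,1],[0.16,0.26,0,0,0,0.15,1],[0.19,0.3,0,0,0,0.17,1],[0.2,0.32,0,0,0,0.18,1],[0.2,0.32,0,0,0,0.186,1],[0.2,0.32,0,0,0,0.186,1],[0.2,0.32,0,0,0,0.186,1],[0.2,0.32,0,0,0,0.186,1]]])

```text
clock: 5.15
eef_pos: [627.5, 81.5, 230.8]
eef_rot: [3.141, 0.0, 2.148]
wrist_force: [-0.2, 0.4, -4.7]
finger_gap: 23.7
finger_force: 40.0
```

Run:
```python
from h import *
s=manip.read_state(); print(s["eef_pos"],s["eef_rot"],s["clock"],s["wrist_force"])
w=cam("wrist"); save("w2",w); np.savez("pics/w2.npz",P=w["P"],frame=w["frame"],T=w["cam_to_world"])
t=cam("top"); np.savez("pics/t2.npz",P=t["P"],frame=t["frame"],T=t["cam_to_world"])
P=w["P"]
m=(P[...,2]>284)&(P[...,2]<325)&(P[...,1]>50)
n,l,st,_=cv2.connectedComponentsWithStats(m.astype(np.uint8))
for i in range(1,n):
    if st[i,4]>60: q=P[l==i]; print(st[i],cv2.minAreaRect(q[:,:2].astype(np.float32)),np.percentile(q[:,2],[5,50,95]))
```

```text
[627.51451479  81.52785154 230.83589102] [3.14136694e+00 2.15605080e-04 2.14752766e+00] 5.15 [-0.23643891  0.39674236 -4.72907763]
[235 270  21  28 541] ((612.187744140625, 77.67958068847656), (6.833868980407715, 15.030926704406738), 73.64659881591797) [285.0614289  294.8962412  306.16492836]
[306 270  21  28 531] ((635.7439575195312, 92.91580200195312), (14.974837303161621, 6.798391819000244), 84.49781799316406) [285.29209243 295.02591631 306.30301364]
[240 330   9  35 185] ((616.8251953125, 71.99363708496094), (0.48019686341285706, 17.7141170501709), 33.19850158691406) [308.20444079 318.5487414  324.36751412]
[313 330   9  35 188] ((639.223876953125, 86.80946350097656), (0.43813130259513855, 17.10110092163086), 32.73139572143555) [308.14291393 319.00988912 324.617225  ]
```

View pics/w2.png

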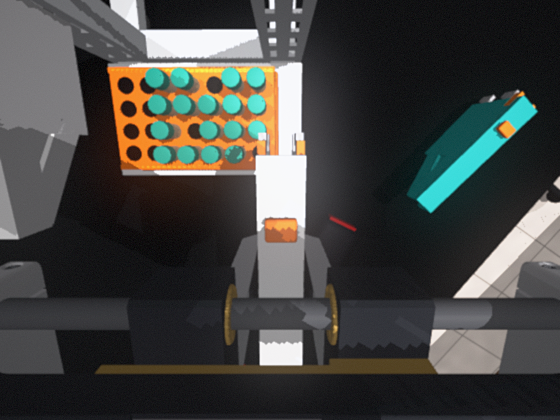

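Wrist view: the held bracket (256–305, 150–360) has its claws at the top, and the bare upright's slotted front is at (262–310, 0–60). The fitted bracket is at the left edge. Next I fit the upright's front face and edges from depth.

Run:
```python
from h import *
y=np.radians(123.1); ex=np.array([np.cos(y),np.sin(y)]); ey=np.array([-ex[1],ex[0]]); O=np.array([465,167.])
for nm in("w2","t2","top0"):
    d=np.load(f"pics/{nm}.npz"); P=d["P"]
    X=(P[...,:2]-O)@ex; Y=(P[...,:2]-O)@ey; Z=P[...,2]
    for side in(-90,90):
        m=(abs(X)<8)&(abs(Y-side)<35)&(Z>45)&(Z<280 if side<0 else Z<150)
        if m.sum()>30:
            A=np.c_[Y[m]-side,Z[m],np.ones(m.sum())]; 
            k=np.ones(len(A),bool)
            for _ in range(5):
                c,*_=np.linalg.lstsq(A[k],X[m][k],rcond=None); r=X[m]-A@c; k=abs(r)<2
            print(nm,side,m.sum(),k.sum(),"X=",c.round(4),"Y",np.percentile(Y[m][k],[0,1,50,99,100]).round(1),"Z",np.percentile(Z[m][k],[1,99]).round(0))
    # tops
    m=(abs(Y)<130)&(X>-5)&(X<40)&(Z>280)&(Z<320)
    if m.sum()>30: print(nm,"top",m.sum(),np.percentile(Z[m],[5,25,50,75,95]).round(1),"Xrange",np.percentile(X[m],[1,99]).round(1),"Y",np.percentile(Y[m],[0,1,99,100]).round(1))
    # fitted bracket top
    m=(abs(Y-90)<18)&(X>-160)&(X<-4)&(Z>228)&(Z<262)
    if m.sum()>30: print(nm,"fit",m.sum(),np.percentile(Z[m],[5,25,50,75,95]).round(1),cv2.minAreaRect(np.c_[X[m],Y[m]].astype(np.float32)))
```

```text
w2 -90 2712 2629 X= [-2.8000e-03  3.0000e-04 -2.5178e+00] Y [-112.6 -112.1  -90.5  -68.9  -68.5] Z [ 47. 189.]
w2 90 1961 1367 X= [-2.5800e-02 -6.0000e-04 -2.7802e+00] Y [ 66.4  66.9  82.9 110.6 112.2] Z [ 46. 148.]
w2 fit 1942 [228.5 230.7 233.9 235.3 236.2] ((-113.23124694824219, 76.47016906738281), (13.134858131408691, 81.84003448486328), 81.3549575805664)
t2 -90 128 93 X= [ 0.011  -0.001   0.6286] Y [-111.3 -111.1  -87.4  -67.7  -67.3] Z [ 52. 275.]
t2 top 129 [280.5 282.4 283.8 287.  292.6] Xrange [-0.  28.9] Y [-112.1 -111.4   25.4   27.2]
t2 fit 83 [231.3 234.4 236.8 238.6 241.1] ((-135.5935516357422, 89.77506256103516), (23.90343475341797, 29.24730682373047), 89.97792053222656)
top0 -90 134 97 X= [ 0.0085 -0.0008  0.6377] Y [-112.  -111.1  -87.4  -67.5  -67.5] Z [ 47. 279.]
top0 top 205 [280.8 282.6 284.8 288.7 292.5] Xrange [-0.3 28.8] Y [-112.1 -110.8  112.   112.3]
top0 fit 438 [231.3 234.2 236.4 238.4 242.5] ((-77.32218933105469, 89.74474334716797), (145.834228515625, 24.833837509155273), 0.134352445602417)
```

Run:
```python
from h import *
s=manip.read_state(); tcp=s["eef_pos"]
d=np.load("pics/w2.npz"); P=d["P"];f=d["frame"].astype(int);T=d["T"]
y=np.radians(123.1); ex=np.array([np.cos(y),np.sin(y)]); ey=np.array([-ex[1],ex[0]]); O=np.array([465,167.])
X=(P[...,:2]-O)@ex; Y=(P[...,:2]-O)@ey; Z=P[...,2]
tx,ty=(tcp[:2]-O)@ex,(tcp[:2]-O)@ey; print("tcp rack",tx,ty,tcp[2])
# held bracket top
m=(abs(X-tx-32)<25)&(abs(Y-ty)<18)&(Z>255)&(Z<280)&(f.min(-1)>120)
print("held",m.sum(),np.percentile(Z[m],[5,50,95]),"Xmax",np.percentile(X[m],[95,99.5,100])-tx, "Y",np.percentile(Y[m],[0,2,50,98,100])-ty)
k=m; A=np.c_[X[k]-tx,np.ones(k.sum())]; print("pitch fit",np.linalg.lstsq(A,Z[k],rcond=None)[0])
for x0 in(15,25,35,45,55):
    q=m&(abs(X-tx-x0)<4); 
    if q.sum()>20:print(x0,q.sum(),(np.percentile(Y[q],[2,98])-ty).round(2),np.mean(np.percentile(Y[q],[2,98]))-ty)
# slots : cast rays on face plane X=-2.5
c=manip.camera("wrist"); H=420; fo=H/2/np.tan(np.radians(c["vfov"])/2)
v,u=np.mgrid[:420,:560]; D=np.stack([(u-c["cx"])/fo,(v-c["cy"])/fo,np.ones_like(u,float)],-1)@T[:3,:3].T
o=T[:3,3]; t=(-2.5-(o[:2]-O)@ex)/(D[...,:2]@ex); Q=o+t[...,None]*D
QY=(Q[...,:2]-O)@ey+90.5; QZ=Q[...,2]
bench=(Z<8)&(Z>-8); print("bench",np.median(Z[bench]))
hole=(X>-2.5+1.5)
for sgn in(-1,1):
    col=(abs(QY-sgn*10)<1.6)&(QZ>40)&(QZ<215)&(t>0)
    zz=QZ[col]; hh=hole[col]; b=np.round(zz/2)*2
    print(sgn,[(int(k),round(hh[b==k].mean(),1)) for k in np.unique(b)])
row=(QZ>60)&(QZ<75)&(abs(QY)<24)&(t>0); b=np.round(QY[row]); print([(int(k),round(hole[row][b==k].mean(),1)) for k in np.unique(b)])
```

```text
tcp rack -160.1302940096771 -89.74004786558814 230.72197323392183
held 3852 [267.3775116  268.33850918 269.36759359] Xmax [55.11616357 56.93444106 56.9705318 ] Y [-11.01228896 -10.56851589   0.77438311  12.63796417  13.05845411]
pitch fit [-6.67579858e-04  2.68383743e+02]
15 533 [-10.48  12.6 ] 1.0584485958054302
25 234 [-10.88  12.94] 1.0308433090191897
35 754 [-10.53  12.6 ] 1.038115770117173
45 790 [-10.48  12.52] 1.0211932599866316
55 633 [-10.54  12.49] 0.9760492254658288
bench -1.0122710362279577
-1 [(42, np.float64(0.0)), (46, np.float64(0.0)), (50, np.float64(0.0)), (54, np.float64(0.0)), (58, np.float64(0.0)), (62, np.float64(1.0)), (66, np.float64(1.0)), (70, np.float64(1.0)), (74, np.float64(1.0)), (78, np.float64(0.0)), (80, np.float64(0.0)), (84, np.float64(0.0)), (88, np.float64(0.0)), (90, np.float64(0.0)), (94, np.float64(0.0)), (96, np.float64(0.3)), (100, np.float64(1.0)), (102, np.float64(1.0)), (106, np.float64(1.0)), (108, np.float64(1.0)), (112, np.float64(1.0)), (114, np.float64(1.0)), (116, np.float64(0.0)), (120, np.float64(0.0)), (122, np.float64(0.0)), (124
[... 2503 characters left out ...]
6, np.float64(0.0)), (-5, np.float64(0.0)), (-4, np.float64(0.0)), (-3, np.float64(0.0)), (-2, np.float64(0.0)), (-1, np.float64(0.0)), (0, np.float64(0.0)), (1, np.float64(0.0)), (2, np.float64(0.0)), (3, np.float64(0.0)), (4, np.float64(0.0)), (5, np.float64(0.0)), (6, np.float64(0.0)), (7, np.float64(1.0)), (8, np.float64(1.0)), (9, np.float64(1.0)), (10, np.float64(1.0)), (11, np.float64(1.0)), (12, np.float64(1.0)), (13, np.float64(1.0)), (14, np.float64(0.0)), (15, np.float64(0.0)), (16, np.float64(0.0)), (17, np.float64(0.0)), (18, np.float64(0.0)), (19, np.float64(0.0)), (20, np.float64(0.0)), (21, np.float64(0.0)), (22, np.float64(0.3)), (23, np.float64(1.0)), (24, np.float64(1.0))]
```

Call:
servo_tool(motion=[[[-0.012,0.02,-0.01,0,0,0,1],[-0.03,0.05,-0.03,0,0,0,1],[-0.05,0.08,-0.044,0,0,0.001,1],[-0.066,0.107,-0.044,0,0,0.001,1],[-0.0736,0.119,-0.044,0,0,0.001,1],[-0.0736,0.119,-0.044,0,0,0.001,1],[-0.0736,0.119,-0.044,0,0,0.001,1],[-0.0736,0.119,-0.044,0,0,0.001,1],[-0.0736,0.119,-0.044,0,0,0.001,1],[-0.0736,0.119,-0.044,0,0,0.001,1]]])

```text
clock: 6.3
eef_pos: [591.1, 141.6, 208.4]
eef_rot: [-3.142, -0.0, 2.152]
wrist_force: [-0.9, 0.9, -4.2]
finger_gap: 23.7
finger_force: 40.0
```

```bash
cat > m.py <<'E'
from h import *
import sys
s=manip.read_state(); tcp=s["eef_pos"]; print(tcp,s["eef_rot"],s["wrist_force"])
y=np.radians(123.25); ex=np.array([np.cos(y),np.sin(y)]); ey=np.array([-ex[1],ex[0]]); O=np.array([465,167.])
tx,ty=(tcp[:2]-O)@ex,(tcp[:2]-O)@ey; print("tcp rack",tx.round(2),ty.round(2))
for n in("wrist","top"):
    w=cam(n); save(sys.argv[1]+n,w); P=w["P"]; f=w["frame"].astype(int)
    X=(P[...,:2]-O)@ex; Y=(P[...,:2]-O)@ey; Z=P[...,2]
    zt=tcp[2]-45.4+84
    m=(X<tx+70)&(X>tx-90)&(abs(Y-ty)<18)&(abs(Z-zt)<5)&(f.min(-1)>120)
    if m.sum(): print(n,"held",m.sum(),"dz",(np.median(Z[m])-zt).round(2),"Xmax",X[m].max().round(1),"Y",np.percentile(Y[m],[2,98]).round(2),np.percentile(Y[m],[2,98]).mean().round(2))
    for lab,k in(("top",(X>-8)&(X<40)&(abs(Y+90)<40)&(Z>283)&(Z<300)),("face",(abs(X+2)<3)&(abs(Y+90)<40)&(Z>40)&(Z<280))):
        if k.sum()>20: print(n,lab,k.sum(),"Y",np.percentile(Y[k],[1,99]).round(2),np.percentile(Y[k],[1,99]).mean().round(2),"X",np.percentile(X[k],[1,50,99]).round(1),"Z",np.percentile(Z[k],[1,50,99]).round(1))
E
python3 m.py a
```

```text
[591.12368856 141.62392074 208.39951026] [-3.14152150e+00 -5.48421377e-05  2.15192357e+00] [-0.91854258  0.89466247 -4.17645294]
tcp rack -90.37 -91.56
wrist held 7307 dz -1.03 Xmax -29.6 Y [-102.25  -79.34] -90.8
wrist top 3692 Y [-112.63  -68.9 ] -90.76 X [-2.8 -0.1 17.8] Z [283.3 289.  290.8]
wrist face 3421 Y [-112.24  -69.18] -90.71 X [-2.9 -2.7 -0.2] Z [ 52.9 243.1 279.4]
top held 143 dz 0.02 Xmax -27.2 Y [-101.42  -77.85] -89.64
```

View pics/awrist.png

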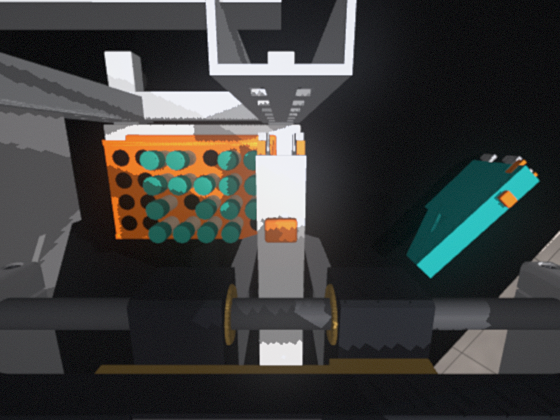

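Call:
servo_tool(motion=[[[-0.005,0.008,0,0,0,0,1],[-0.01,0.016,0,0,0,0,1],[-0.0153,0.0234,0,0,0,0,1],[-0.0153,0.0234,0,0,0,0,1],[-0.0153,0.0234,0,0,0,0,1]]], newtons=25)

```text
clock: 6.9
eef_pos: [583.2, 153.8, 208.5]
eef_rot: [3.142, 0.0, 2.153]
wrist_force: [-0.4, 0.5, -5.4]
finger_gap: 23.9
finger_force: 25.0
```

Call:
servo_tool(motion=[[[-0.0005,0.0008,0,0,0,0,1],[-0.0011,0.0017,0,0,0,0,1],[-0.0016,0.0025,0,0,0,0,1],[-0.0022,0.0034,0,0,0,0,1],[-0.0022,0.0034,0,0,0,0,1]]])

```text
clock: 7.4
eef_pos: [582.2, 155.4, 208.5]
eef_rot: [3.142, -0.0, 2.152]
wrist_force: [0.1, -0.7, -3.9]
finger_gap: 23.7
finger_force: 25.0
```

Call:
servo_tool(motion=[[[-0.0005,0.0008,0,0,0,0,1],[-0.0011,0.0017,0,0,0,0,1],[-0.0016,0.0025,0,0,0,0,1],[-0.0016,0.0025,0,0,0,0,1]]])

```text
clock: 7.8
eef_pos: [581.4, 156.7, 208.4]
eef_rot: [-3.142, -0.0, 2.153]
wrist_force: [0.3, 0.0, -4.0]
finger_gap: 23.7
finger_force: 25.0
```

Call:
servo_tool(motion=[[[-0.0005,0.0008,0,0,0,0,1],[-0.0011,0.0017,0,0,0,0,1],[-0.0016,0.0025,0,0,0,0,1],[-0.0016,0.0025,0,0,0,0,1]]])

```text
clock: 8.2
eef_pos: [580.6, 157.9, 208.5]
eef_rot: [3.142, -0.0, 2.152]
wrist_force: [-0.5, 0.4, -4.2]
finger_gap: 23.9
finger_force: 25.0
```

Call:
servo_tool(motion=[[[-0.0005,0.0008,0,0,0,0,1],[-0.0011,0.0017,0,0,0,0,1],[-0.0016,0.0025,0,0,0,0,1],[-0.0016,0.0025,0,0,0,0,1]]])

```text
clock: 8.6
eef_pos: [580.2, 158.5, 208.5]
eef_rot: [3.141, 0.001, 2.152]
wrist_force: [3.6, -5.0, -4.6]
finger_gap: 23.9
finger_force: 25.0
```

Call:
servo_tool(motion=[[[-0.0005,0.0008,0,0,0,0,1],[-0.0011,0.0017,0,0,0,0,1],[-0.0011,0.0017,0,0,0,0,1],[-0.0011,0.0017,0,0,0,0,1]]])

```text
clock: 9.0
eef_pos: [579.7, 159.2, 208.5]
eef_rot: [3.141, 0.001, 2.152]
wrist_force: [3.8, -6.1, -4.6]
finger_gap: 23.8
finger_force: 25.0
```

Call:
servo_tool(motion=[[[-0.0005,0.0008,0,0,0,0,1],[-0.0011,0.0017,0,0,0,0,1],[-0.0011,0.0017,0,0,0,0,1],[-0.0011,0.0017,0,0,0,0,1]]])

```text
clock: 9.4
eef_pos: [579.3, 159.9, 208.6]
eef_rot: [3.141, 0.002, 2.152]
wrist_force: [4.1, -6.2, -3.5]
finger_gap: 23.7
finger_force: 25.0
```

Call:
servo_tool(motion=[[[-0.0005,0.0008,0,0,0,0,1],[-0.0011,0.0017,0,0,0,0,1],[-0.0016,0.0025,0,0,0,0,1],[-0.0022,0.0034,0,0,0,0,1],[-0.0022,0.0034,0,0,0,0,1]]])

```text
clock: 9.9
eef_pos: [578.3, 161.4, 208.6]
eef_rot: [3.141, 0.002, 2.152]
wrist_force: [5.2, -6.9, -3.7]
finger_gap: 23.8
finger_force: 25.0
```

```bash
python3 m.py b
```

```text
[578.26522667 161.41263559 208.61582661] [3.14122181e+00 2.15474390e-03 2.15159159e+00] [ 5.21886543 -6.91003721 -3.72037346]
tcp rack -66.78 -91.66
wrist held 7268 dz -1.09 Xmax 0.3 Y [-102.36  -79.41] -90.89
wrist top 3142 Y [-112.62  -68.77] -90.7 X [-2.4  5.5 25.1] Z [283.3 289.1 290.7]
wrist face 313 Y [-110.33  -71.03] -90.68 X [0.2 0.3 1. ] Z [ 53.9 245.3 280. ]
top held 153 dz -0.55 Xmax -3.9 Y [-101.56  -77.97] -89.77
```

View pics/bwrist.png

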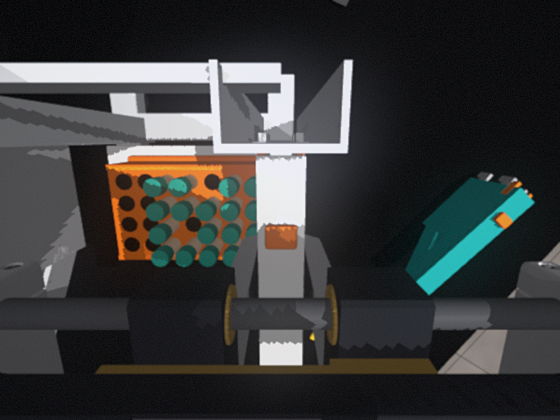

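The claws show behind the web at (262,137) and (300,137), so they are through the slots. About 3 mm remains to the heel.

Call:
servo_tool(motion=[[[-0.0005,0.0008,0,0,0,0,1],[-0.0011,0.0017,0,0,0,0,1],[-0.0016,0.0025,0,0,0,0,1],[-0.0022,0.0034,0,0,0,0,1],[-0.0022,0.0034,0,0,0,0,1]]], newtons=35)

```text
clock: 10.5
eef_pos: [577.3, 162.9, 208.6]
eef_rot: [3.141, 0.003, 2.151]
wrist_force: [6.8, -9.9, -5.3]
finger_gap: 23.8
finger_force: 35.0
```

Call:
servo_tool(motion=[[[-0.0005,0.0008,0,0,0,0,1],[-0.0008,0.0012,0,0,0,0,1],[-0.0008,0.0012,0,0,0,0,1]]])

```text
clock: 10.8
eef_pos: [577.0, 163.4, 208.6]
eef_rot: [3.141, 0.003, 2.151]
wrist_force: [5.2, -8.9, -4.9]
finger_gap: 23.9
finger_force: 35.0
```

Call:
servo_tool(motion=[[[-0.0005,0.0008,0,0,0,0,1],[-0.0011,0.0017,0,0,0,0,1],[-0.0011,0.0017,0,0,0,0,1],[-0.0011,0.0017,0,0,0,0,1]]])

```text
clock: 11.2
eef_pos: [576.5, 164.1, 208.6]
eef_rot: [3.141, 0.003, 2.151]
wrist_force: [7.1, -11.1, -5.2]
finger_gap: 23.6
finger_force: 35.0
```

Call:
servo_tool(motion=[[[-0.0005,0.0008,0,0,0,0,1],[-0.0011,0.0017,0,0,0,0,1],[-0.0011,0.0017,0,0,0,0,1],[-0.0011,0.0017,0,0,0,0,1]]])

```text
clock: 11.6
eef_pos: [576.4, 164.2, 208.7]
eef_rot: [3.141, 0.004, 2.151]
wrist_force: [10.7, -14.8, -5.2]
finger_gap: 24.3
finger_force: 35.0
```

Heel against the face (18 N, travel stopped at the predicted 27 mm). Now I lower it.

Call:
servo_tool(motion=[[[0,0,0,0,0,0,1],[0,0,-0.002,0,0,0,1],[0,0,-0.004,0,0,0,1],[0,0,-0.006,0,0,0,1],[0,0,-0.008,0,0,0,1],[0,0,-0.008,0,0,0,1]]], newtons=45)

```text
clock: 12.2
eef_pos: [576.7, 164.3, 205.4]
eef_rot: [3.14, 0.005, 2.151]
wrist_force: [10.0, -15.1, -1.5]
finger_gap: 23.5
finger_force: 45.0
```

Call:
servo_tool(motion=[[[0,0,-0.002,0,0,0,1],[0,0,-0.004,0,0,0,1],[0,0,-0.006,0,0,0,1],[0,0,-0.008,0,0,0,1],[0,0,-0.008,0,0,0,1]]])

```text
clock: 12.7
eef_pos: [576.6, 164.4, 201.3]
eef_rot: [3.14, 0.005, 2.151]
wrist_force: [10.2, -14.0, -1.4]
finger_gap: 23.7
finger_force: 45.0
```

Call:
servo_tool(motion=[[[0,0,-0.002,0,0,0,1],[0,0,-0.004,0,0,0,1],[0,0,-0.005,0,0,0,1],[0,0,-0.005,0,0,0,1]]])

```text
clock: 13.1
eef_pos: [576.6, 164.4, 198.9]
eef_rot: [3.14, 0.004, 2.151]
wrist_force: [9.3, -14.8, -0.1]
finger_gap: 23.5
finger_force: 45.0
```

Call:
servo_tool(motion=[[[0,0,-0.001,0,0,0,1],[0,0,-0.002,0,0,0,1],[0,0,-0.003,0,0,0,1],[0,0,-0.003,0,0,0,1]]])

```text
clock: 13.5
eef_pos: [576.6, 164.6, 197.7]
eef_rot: [3.139, 0.004, 2.151]
wrist_force: [9.2, -14.5, 1.5]
finger_gap: 24.1
finger_force: 45.0
```

Call:
servo_tool(motion=[[[0,0,-0.001,0,0,0,1],[0,0,-0.002,0,0,0,1],[0,0,-0.003,0,0,0,1],[0,0,-0.003,0,0,0,1]]])

```text
clock: 13.9
eef_pos: [576.7, 164.8, 197.5]
eef_rot: [3.138, 0.005, 2.151]
wrist_force: [4.7, -13.9, 10.2]
finger_gap: 23.7
finger_force: 45.0
```

Call:
servo_tool(motion=[[[0,0,-0.001,0,0,0,1],[0,0,-0.002,0,0,0,1],[0,0,-0.003,0,0,0,1],[0,0,-0.003,0,0,0,1]]])

```text
clock: 14.3
eef_pos: [576.8, 165.0, 196.6]
eef_rot: [3.137, 0.005, 2.151]
wrist_force: [3.7, -13.3, 14.9]
finger_gap: 24.0
finger_force: 45.0
```

```bash
python3 m.py c
python3 - <<'E'
import cv2
a=cv2.imread("pics/cwrist.png")[90:290,190:370]; cv2.imwrite("pics/cc.png",cv2.resize(a,None,fx=3,fy=3))
E
```

```text
[576.79903809 164.9860337  196.60912873] [3.13708327 0.00468089 2.15138128] [  3.71808906 -13.25652958  14.93830815]
tcp rack -62.98 -92.39
wrist held 6631 dz -0.66 Xmax 0.3 Y [-102.82  -79.93] -91.37
wrist top 4287 Y [-112.7   -68.81] -90.76 X [-2.4  4.9 25. ] Z [283.2 289.  290.7]
wrist face 1046 Y [-110.34  -71.12] -90.73 X [-0.8  0.3  0.9] Z [ 89.5 244.7 279. ]
top held 142 dz -0.18 Xmax 0.4 Y [-102.32  -78.69] -90.51
top face 21 Y [-110.27  -85.7 ] -97.98 X [-4.  -0.3  0.3] Z [220.1 241.8 274. ]
```

View pics/cc.png

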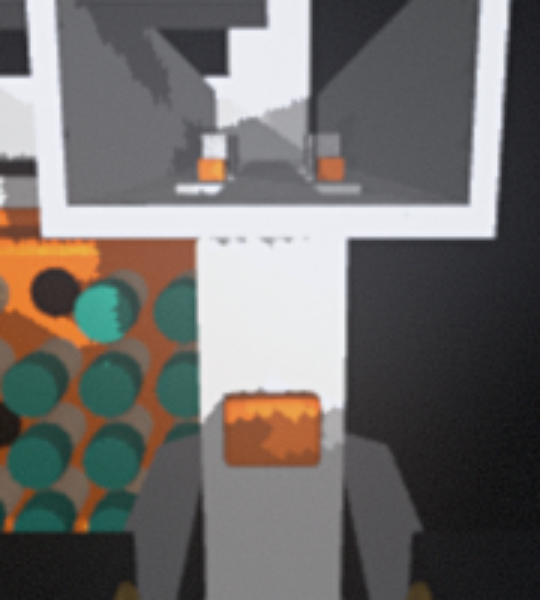

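The orange tongues stand out behind the web at about (210,170) and (330,168) in the crop, so the latch has snapped out. I'll ease off and release.

Call:
servo_tool(motion=[[[0.0005,-0.0008,0.001,0,0,0,1],[0.001,-0.0015,0.002,0,0,0,1],[0.001,-0.0015,0.002,0,0,0,0.5],[0.001,-0.0015,0.002,0,0,0,0],[0.001,-0.0015,0.002,0,0,0,0],[0.001,-0.0015,0.002,0,0,0,0],[0.001,-0.0015,0.002,0,0,0,0],[0.001,-0.0015,0.002,0,0,0,0],[0.001,-0.0015,0.002,0,0,0,0]]])

```text
clock: 15.3
eef_pos: [575.5, 165.8, 194.4]
eef_rot: [-3.142, -0.0, 2.152]
wrist_force: [0.6, -0.0, -0.6]
finger_gap: 76.6
finger_force: 0.0
```

Call:
servo_tool(motion=[[[0.001,-0.0015,0.02,0,0,0,0],[0.001,-0.0015,0.06,0,0,0,0],[0.001,-0.0015,0.1,0,0,0,0],[0.001,-0.0015,0.14,0,0,0,0],[0.011,-0.0165,0.14,0,0,0,0],[0.041,-0.063,0.14,0,0,0,0],[0.071,-0.109,0.14,0,0,0,0],[0.071,-0.109,0.14,0,0,0,0],[0.071,-0.109,0.14,0,0,0,0]]])

```text
clock: 16.2
eef_pos: [611.0, 110.7, 263.6]
eef_rot: [-3.141, -0.001, 2.151]
wrist_force: [-0.3, 0.4, -0.8]
finger_gap: 93.8
finger_force: 0.0
```

```bash
cat > v.py <<'E'
from h import *
import sys
y=np.radians(123.25); ex=np.array([np.cos(y),np.sin(y)]); ey=np.array([-ex[1],ex[0]]); O=np.array([465,167.])
for n in("top","wrist"):
    w=cam(n); save(sys.argv[1]+n,w); P=w["P"]; f=w["frame"].astype(int)
    X=(P[...,:2]-O)@ex; Y=(P[...,:2]-O)@ey; Z=P[...,2]
    for side in(-90,90):
        k=(X>-152)&(X<-4)&(abs(Y-side)<20)&(Z>228)&(Z<250)
        wh=k&(f.min(-1)>100); o=k&(f[...,0]-f[...,2]>100)
        if wh.sum()>20:
            c=np.linalg.lstsq(np.c_[X[wh],Y[wh]-side,np.ones(wh.sum())],Z[wh],rcond=None)[0]
            print(n,side,wh.sum(),"Z med",np.median(Z[wh]).round(2),"fit",c.round(4),"Y",np.percentile(Y[wh],[2,98]).round(1),"rect",cv2.minAreaRect(np.c_[X[wh],Y[wh]].astype(np.float32)),"tab",o.sum(),[np.mean(q[o]).round(1) for q in(X,Y,Z)] if o.sum() else 0)
print(manip.read_state()["clock"])
E
python3 v.py d
```

```text
top -90 28 Z med 234.78 fit [ 2.890000e-02 -1.260000e-01  2.356665e+02] Y [-102.9  -90.1] rect ((-49.54777526855469, -96.89918518066406), (13.727167129516602, 91.12625885009766), 88.39371490478516) tab 0 0
top 90 170 Z med 236.53 fit [ 1.430000e-02 -3.360000e-02  2.380673e+02] Y [ 79.3 101.9] rect ((-118.93614196777344, 90.17339324951172), (62.052345275878906, 23.869869232177734), 0.9383070468902588) tab 1 [np.float64(-93.2), np.float64(79.3), np.float64(241.1)]
wrist -90 6678 Z med 233.5 fit [2.50000e-02 1.00000e-04 2.35391e+02] Y [-102.7  -79.6] rect ((-78.03079223632812, -91.23424530029297), (147.5320281982422, 24.069595336914062), 0.03433794155716896) tab 406 [np.float64(-40.6), np.float64(-91.3), np.float64(240.7)]
wrist 90 6955 Z med 235.39 fit [-3.400000e-03  6.070000e-02  2.350349e+02] Y [ 76.8 100.5] rect ((-77.9556655883789, 89.40708923339844), (27.947065353393555, 148.0027618408203), 89.48124694824219) tab 403 [np.float64(-39.2), np.float64(86.4), np.float64(241.6)]
16.3
```

The bracket hangs level with the fitted one (235.4 against 235.0 at the heel), tip sag 0.025 rad. I'll press gently at the press point to be sure it is home.

Call:
servo_tool(motion=[[[0,0,0,0,0,0,1],[0,0,0,0,0,0,1],[-0.02,0.03,0,0,0,0,1],[-0.05,0.077,0,0,0,0,1],[-0.08,0.123,0,0,0,0,1],[-0.1,0.154,0,0,0,0,1],[-0.1196,0.1838,0,0,0,0,1],[-0.1196,0.1838,0,0,0,0,1],[-0.1196,0.1838,0,0,0,0,1],[-0.1196,0.1838,0,0,0,0,1]]])

```text
clock: 17.3
eef_pos: [551.6, 202.6, 264.4]
eef_rot: [-3.141, 0.0, 2.152]
wrist_force: [0.1, -0.7, 0.2]
finger_gap: 17.6
finger_force: 0.0
```

Call:
servo_tool(motion=[[[0,0,-0.02,0,0,0,1],[0,0,-0.04,0,0,0,1],[0,0,-0.047,0,0,0,1],[0,0,-0.049,0,0,0,1],[0,0,-0.051,0,0,0,1],[0,0,-0.051,0,0,0,1]]])

```text
clock: 17.9
eef_pos: [551.3, 203.2, 239.1]
eef_rot: [3.141, 0.0, 2.152]
wrist_force: [0.4, -0.3, -1.1]
finger_gap: 0.7
finger_force: 0.0
```

Call:
servo_tool(motion=[[[0,0,-0.002,0,0,0,1],[0,0,-0.004,0,0,0,1],[0,0,-0.006,0,0,0,1],[0,0,-0.006,0,0,0,1]]])

```text
clock: 18.3
eef_pos: [551.3, 203.2, 236.3]
eef_rot: [3.141, 0.0, 2.152]
wrist_force: [0.0, -0.5, 1.6]
finger_gap: 0.3
finger_force: 1.1
```

Call:
servo_tool(motion=[[[0,0,-0.001,0,0,0,1],[0,0,-0.002,0,0,0,1],[0,0,-0.003,0,0,0,1],[0,0,-0.003,0,0,0,1]]])

```text
clock: 18.7
eef_pos: [551.6, 203.3, 236.0]
eef_rot: [3.139, 0.001, 2.152]
wrist_force: [-2.3, -1.7, 12.0]
finger_gap: 0.6
finger_force: 5.7
```

Call:
servo_tool(motion=[[[0,0,-0.001,0,0,0,1],[0,0,-0.002,0,0,0,1],[0,0,-0.002,0,0,0,1]]])

```text
clock: 19.0
eef_pos: [551.8, 203.4, 235.8]
eef_rot: [3.138, 0.001, 2.152]
wrist_force: [-4.3, -1.8, 16.4]
finger_gap: 0.5
finger_force: 8.5
```

Call:
servo_tool(motion=[[[0,0,0.01,0,0,0,1],[0,0,0.04,0,0,0,1],[0,0,0.07,0,0,0,1],[0.03,-0.046,0.07,0,0,0,1],[0.07,-0.108,0.07,0,0,0,1],[0.12,-0.185,0.07,0,0,0,1],[0.17,-0.26,0.07,0,0,0,1],[0.17,-0.26,0.07,0,0,0,1],[0.17,-0.26,0.07,0,0,0,1]]])

```text
clock: 19.9
eef_pos: [636.3, 72.5, 267.7]
eef_rot: [-3.141, -0.001, 2.151]
wrist_force: [-0.1, 0.2, -0.7]
finger_gap: 0.6
finger_force: 0.0
```

```bash
python3 v.py e
python3 - <<'E'
from h import *
c=cam("side"); save("es",c,(235,170,375,310),4)
E
```

```text
top -90 148 Z med 235.49 fit [ 1.850000e-02 -5.950000e-02  2.362423e+02] Y [-102.4  -78.5] rect ((-74.55315399169922, -90.4399642944336), (25.28265953063965, 140.7366943359375), 89.90885925292969) tab 15 [np.float64(-37.9), np.float64(-88.5), np.float64(243.6)]
top 90 50 Z med 235.42 fit [ 2.300000e-03 -3.120000e-02  2.355155e+02] Y [ 79.4 101.9] rect ((-139.44277954101562, 90.60090637207031), (22.605501174926758, 19.750244140625), 89.72008514404297) tab 0 0
wrist -90 6611 Z med 233.27 fit [2.550000e-02 4.800000e-03 2.354021e+02] Y [-103.1  -80. ] rect ((-84.52537536621094, -91.59284210205078), (134.95431518554688, 24.075214385986328), 0.0350203812122345) tab 473 [np.float64(-40.9), np.float64(-91.4), np.float64(240.7)]
wrist 90 6763 Z med 235.35 fit [-5.900000e-03  6.710000e-02  2.347176e+02] Y [ 76.7 100.5] rect ((-84.03275299072266, 89.09263610839844), (135.74302673339844, 26.909351348876953), 0.007408095523715019) tab 245 [np.float64(-39.4), np.float64(83.4), np.float64(241.2)]
20.0
```

View pics/es.png

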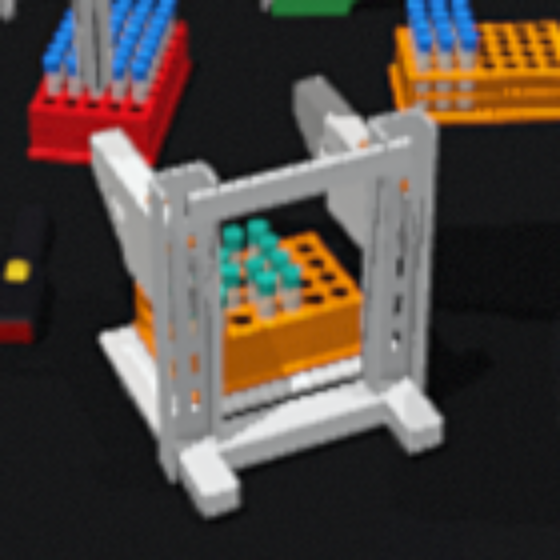

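The side view shows the bracket on the bare upright at (125,190), level with the fitted one. It took 16 N without moving further, so I'm handing in.

```bash
python3 -c "
from cell import manip
print(manip.sign_off())"
```

```text
the job is handed in; nothing more can be done
None
```

The white bracket is on the bare upright, level with the fitted one, pressed fully home, released and handed in; its orange latch tongues showed through behind the web, and the tip sags about 0.025 rad (limit 0.045), but the hand-in returned no verdict.

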